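# Roll the big capacitor into the test cradle

## Task

Roll the big dark-blue capacitor along the bench to the test cradle by pushing its side (it is too fat to grip), ease it up over the cradle's front rod and let it settle between the two rods, lying still between the end bars. Do not force it, since the thin can dents; do not shove it so that it runs free, lift it, or let it run over the rear rod; and leave the small capacitor, the multimeter and the screwdriver where they are.

Things in the scene. Friction and masses are not known exactly. Their poses are not given: they have to be found in the camera images.
- cap: Big capacitor on its side: smooth dark-blue can, diameter 90 mm, length 100 mm, 0.5 to 0.85 kg, white stripe along it. Origin at its centre: 45 mm up on the bench, 55 on a rod's top, 48 when seated. y is the can's axis, towards the terminals; x, z turn as it rolls. It starts 150 to 200 mm before the cradle's middle, within 0.1 rad of parallel to the rods. Dents above 40 N from the hand.
- cap_terminals (a point): Middle of the can's terminal end (two aluminium screw terminals, 7 mm proud). The can rolls square to its axis and, pushed slowly, stops within 2 cm of being left. The sleeve rubs on a finger (friction 0.3 to 0.5): the pushed side moves up as the can rolls. Fingers 60 mm apart along the can, pressing level with about 8 N, square it against the front rod.
- cradle: Test cradle fixed to the bench: two black rods along its y, joined by aluminium end bars 12 mm high (inner faces at y = +81 and -81 mm). Behind the +y bar a grey terminal box (100 mm along x, y 96 to 141 mm, 45 mm high, posts to 67 mm). Origin on the bench midway between the rods; x points the way the capacitor rolls in, z up. Seated, the can's centre is at x = 0.
- front_rod (a point): Middle of the front rod (diameter 10 mm, on the bench, x = -25 mm in the cradle). The can meets it with its centre at x = -55 mm and tips in past x = -25 mm. A finger pushing level binds there (over 50 N); one rising with the can's side (2 mm or more up per mm forward at first, about 1 to 1 near the top, starting low, 10 to 15 mm over the bench) takes it over with under 25 N.
- rear_rod (a point): Middle of the rear rod (diameter 10 mm, on the bench, x = +25 mm in the cradle). The can must not run over it.
- small_cap_center (a point): Small black capacitor, diameter 35 mm, 50 mm high, standing upright on the bench beyond the rear rod; the point is its centre, 25 mm up. To be left alone.
- multimeter_center (a point): Yellow hand-held multimeter, 165 x 80 x 43 mm, lying on the bench beside the capacitor's path on its terminal side; the point is its centre, 17 mm up. To be left alone.
- screwdriver: Screwdriver 170 mm long, lying on the bench beside the path on the other side; origin under its middle, x along its blade. To be left alone.
Not all that is in view belongs to the job. Leave any red or yellow look-alike of the cap alone.

How it is judged (in metres and radians):
On the way:
1. the capacitor has been rolled (turned by rolling, not dragged) along the bench up to the front rod (x of cap in the frame of cradle between -0.064 and -0.03 m and angle between cap's own z axis and vertical above 1 rad), for 0.1 s.
At the end, for the whole second after the job is handed in: The capacitor lies at rest on both rods: its centre within 5 mm of the cradle's middle across the rods and within 30 mm of it along them (clear of the end bars), 48 mm (+/- 3 mm) above the bench, its axis parallel to the rods within 0.06 rad (x of cap in the frame of cradle between -0.005 and 0.005 m and y of cap in the frame of cradle between -0.03 and 0.03 m and height (world z) of cap between 0.0455 and 0.0515 m and angle between the y axis of cap and the y axis of cradle, either way round below 0.06 rad and linear speed of cap below 0.01 m/s and angular speed of cap below 0.15 rad/s); the robot touches nothing.
It fails at once if the hand presses the capacitor with more than 40 N (contact force between any of the fingers, the arm and cap above 40 N).
It fails at once if the capacitor is shoved so that it runs at more than 0.3 m/s on the bench before the front rod (linear speed of cap above 0.3 m/s and x of cap in the frame of cradle below -0.06 m).
It fails at once if the capacitor is lifted (its centre rises more than 70 mm above the bench) (height (world z) of cap above 0.07 m).
It fails at once if the capacitor overruns: its centre gets over the rear rod (x of cap in the frame of cradle above 0.023 m).
It fails at once if a bystander is moved by more than 15 mm (distance of any of small_cap_center, multimeter_center, screwdriver from where it was at the start of the episode above 0.015 m).
It also fails if it takes over 48 s, if anything falls off the work surface, if the arm or the gripper's body presses on something with over 40 N, if the wrist force passes 120 N, or if a joint passes its speed limit or range.

## Robot

A 6-joint arm with a two-finger parallel gripper is mounted at the origin on the work surface. World frame = base frame: x ahead of the robot, y to its left, z up, the work surface at z = 0. Lengths are in m, angles in degrees, forces in N, time in s.
With the tool pointing down it reaches from about 0.35 to 0.875 m from the base axis. Payload 4.2 kg.
Tool frame: the origin (TCP) lies where the fingers leave the gripper's body, on its centre line; the fingertips stand 70 mm ahead of it and the grasp point (between the pads) lies 51 mm ahead of it; z points along the fingers, y is the direction in which the jaws open and shut (so a half turn about z gives the same grasp; the last joint's range is limited). The gripper opens to 87 mm and grips with 3 to 60 N. Pads are 19 mm wide; open, the fingers measure 117 mm over their backs; the gripper's body (75 mm by 190 mm) begins 51 mm behind the grasp point.
Start: joints at [-53.824, 22.042, 0.453, 0, -68.411, -14.817], TCP at [0.228, -0.582, 0.292] pointing down, gripper open.
Joint ranges: [-179.83, 179.83], [-69.29, 118.12], [-61.27, 80.66], [-181.25, 117.63], [-171.15, -9.14], [-177.46, 177.46]. Speed limits (degrees/s): [159.86, 159.86, 180, 180, 180, 180].

## Interface

Orientations are given as a 3x3 rotation matrix whose columns are the frame's x, y, z axes.
In Python, from station import sense, cams, job gives the robot as it stands. The module is installed in compiled form; this text tells all that it offers.
- The arm moves only by the shell command python3 -m handwheel 'ROWS'. ROWS is JSON, a list of rows, each a list of 5 numbers: the shift along the tool's x, y, z in cm, then the turn about the tool's z in degrees, then the opening, from 0 (shut) to 1 (fully open). A call has 1 to 10 rows; each row shifts and turns the commanded pose from where the row before left it, along the tool's axes as they then stand; what a row does not reach is not made up. A row lasts 1/8 s, in which the tool goes at most 62.5 mm and 10.7 degrees, less where a joint would pass 70% of its speed; a pose out of reach is approached as far as the arm can. A call with a gripper value outside its range is refused whole. The fingers move at their own pace and stop on an object; the grip force is fixed at half the most. Time passes only in rows, so rows that do not move let the fingers close. It gives the time, the measured TCP pose, the force and the opening at its end, in the units of the state.
- sense(): the state, without advancing time (a new reading comes with each control period).
- cams.capture(name): name is "side" or "top"; returns the picture (400x640x3 uint8, red, green, blue); there is no depth.
- cams.camera_params(name): a dict with "fx", "fy", "cx", "cy" (pixels), "k1" (the pictures are not rectified: a ray, as slopes to the right and down, at radius r is drawn at 1 + k1 r^2 times it, then the intrinsics apply), "origin" and "rotation" of the camera in the world. Camera axes: x right, y down, z forward; pixel columns grow to the right and rows downward; lengths in m; the calibration is good to about 2 mm. A picture is of the moment at which its call begins. camera_params takes no time and is no camera call.
- job.finish_job(): hands the job in, once; it reports no verdict.
The state is a dict: "time_s": time; "joints": joint angles; "joint_velocities": joint speeds; "effort": joint torques, N m; "tcp_pos": TCP position; "ee_rot": TCP orientation; "wrist_force": force on the tool from outside, world axes, zero at the start; "moment": the same for the moment, N m; "gripper_width": opening from 0.0 (shut) to 1.0 (fully open).
Only numpy, scipy, OpenCV 4.12 (cv2) and the standard library are available. Lean on these libraries where they do the work, as an engineer would, in place of code of your own. Each camera call takes 0.05 s, during which the arm holds its last target. There are 200 camera calls.

## Working session

There is one attempt and no reset: what is moved stays moved. The work goes in short steps, Python scripts to look and compute and a shell command to move; the robot and the scene stay as the last step left them, time stands still between calls to the robot, and variables do not carry over. Pictures are saved under pics/ and viewed, about 8 in all and at most 12, crops included, and the job is handed in when it is done.

```bash
mkdir -p pics
python3 - <<'E'
from station import sense,cams
import cv2,numpy as np
s=sense();print(s['time_s'],s['tcp_pos'],np.round(s['ee_rot'],3).tolist(),s['wrist_force'])
for n in('top','side'):
    cv2.imwrite(f'pics/{n}0.png',cams.capture(n)[:,:,::-1]);print(n,cams.camera_params(n))
E
```

```text
0.0 [ 0.2274722  -0.58163745  0.29114738] [[-0.931, -0.364, -0.001], [-0.364, 0.931, 0.002], [0.0, 0.002, -1.0]] [-0.34531951  0.92272192 -0.00452206]
top {'fx': 362.27306940075164, 'fy': 362.27306940075164, 'cx': 321.5448568871763, 'cy': 202.07115942037737, 'k1': -0.07480479890259568, 'origin': array([0.41412663, 0.08587757, 0.92050144]), 'rotation': array([[ 0.00115515, -0.98536075,  0.1704783 ],
       [-0.99937011, -0.00718422, -0.03475297],
       [ 0.03546896, -0.17033078, -0.98474838]])}
side {'fx': 373.5202939296841, 'fy': 373.5202939296841, 'cx': 319.3454238784152, 'cy': 205.5306565827729, 'k1': -0.0005992256507359047, 'origin': array([ 0.44043814, -0.39726118,  0.60621429]), 'rotation': array([[ 0.95108481, -0.23498546,  0.20054803],
       [-0.30889116, -0.71306594,  0.62938321],
       [-0.00489193, -0.66054432, -0.75077111]])}
```

View pics/top0.png

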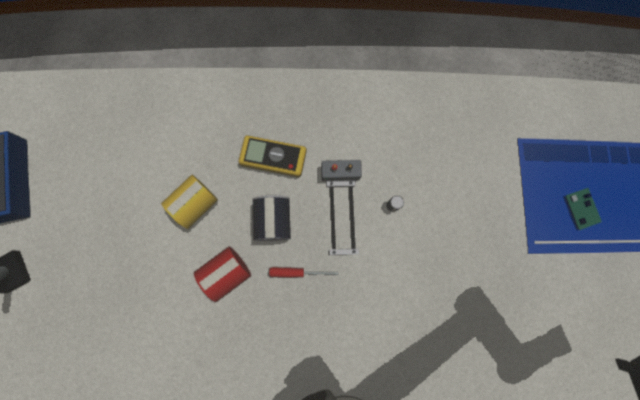

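View pics/side0.png

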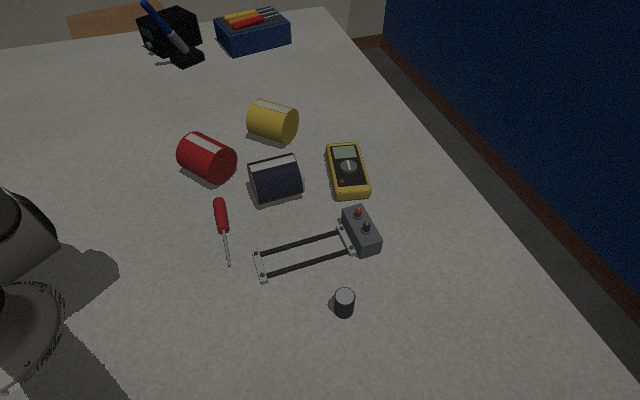

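The top view shows three can-like things: dark-blue at (271,218), red at (222,274) and yellow at (189,202). The dark-blue one next to the cradle (rods at columns 335 and 351) fits the description; red and yellow are look-alikes. The multimeter is at (272,156), the screwdriver at (302,272), and the small cap at (396,203). I'll confirm this in enlarged crops.

Run:
```python
import cv2
a=cv2.imread('pics/top0.png')[130:290,230:420];cv2.imwrite('pics/topc.png',cv2.convertScaleAbs(cv2.resize(a,None,fx=3.6,fy=3.6,interpolation=cv2.INTER_CUBIC),alpha=1.5,beta=20))
a=cv2.imread('pics/side0.png')[135:325,200:390];cv2.imwrite('pics/sidec.png',cv2.convertScaleAbs(cv2.resize(a,None,fx=3.1,fy=3.1,interpolation=cv2.INTER_CUBIC),alpha=1.5,beta=20))
```

```text
(no output)
```

View pics/topc.png

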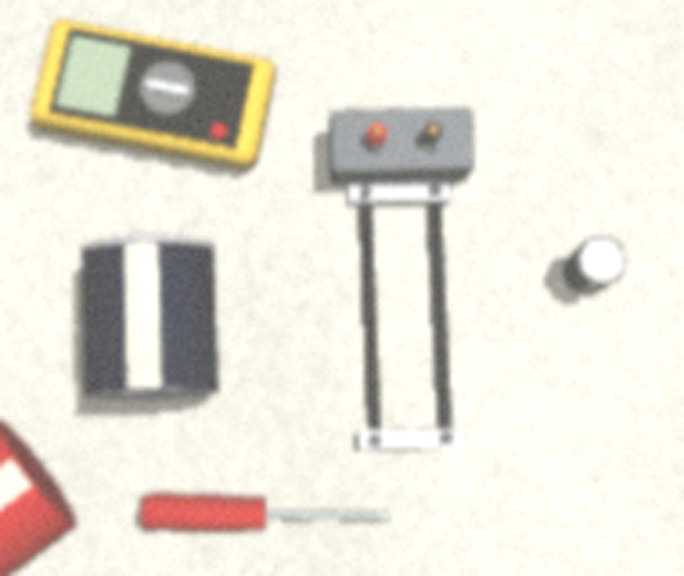

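View pics/sidec.png

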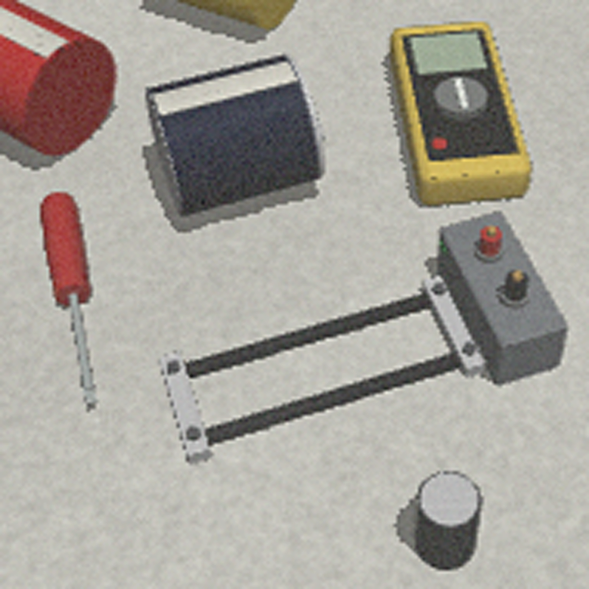

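```bash
cat > h.py <<'E'
import numpy as np,cv2
from scipy.optimize import least_squares
from station import cams
P={n:cams.camera_params(n) for n in('top','side')}
def proj(n,X):
    p=P[n];c=(np.atleast_2d(X)-p['origin'])@np.array(p['rotation']);s=c[:,:2]/c[:,2:]
    s=s*(1+p['k1']*(s**2).sum(1))[:,None]
    return s*[p['fx'],p['fy']]+[p['cx'],p['cy']]
def ground(n,uv,z):   # pixel -> world at height z
    f=lambda q:proj(n,[[q[0],q[1],z]])[0]-uv
    return least_squares(f,[.45,0.]).x
T=lambda u,v:np.array([230+(u+.5)/3.6-.5,130+(v+.5)/3.6-.5])
S=lambda u,v:np.array([200+(u+.5)/3.1-.5,135+(v+.5)/3.1-.5])
def cyl(x,y,a,z=.045,r=.045,L=.1):
    t=np.linspace(0,2*np.pi,180);ax=np.array([np.cos(a),np.sin(a),0]);sd=np.array([-np.sin(a),np.cos(a),0])
    ring=np.array([x,y,z])+r*(np.cos(t)[:,None]*sd+np.sin(t)[:,None]*[0,0,1])
    return np.vstack([ring+L/2*ax,ring-L/2*ax])
def fitcap(obs,x0,z=.045): # obs {cam:[outline px]} -> x,y,axis angle from +x
    def f(q):
        r=[]
        for n,pts in obs.items():
            h=cv2.convexHull(proj(n,cyl(*q,z=z)).astype(np.float32))
            r+=[cv2.pointPolygonTest(h,tuple(map(float,p)),True) for p in pts]
        return r
    return least_squares(f,x0,diff_step=1e-3,x_scale=[.01,.01,.1])
E
python3 - <<'E'
from h import *
print({k:np.round(ground(n,f(*uv),z),4) for k,n,f,uv,z in[
('F+t','top',T,(365,205),.009),('F-t','top',T,(374,430),.009),('R+t','top',T,(434,205),.009),('R-t','top',T,(445,430),.009),
('F+s','side',S,(425,301),.008),('F-s','side',S,(189,369),.008),('R+s','side',S,(457,360),.008),('R-s','side',S,(208,437),.008)]})
t=[T(*p) for p in[(83,260),(82,320),(83,380),(215,255),(216,320),(216,380),(150,395)]]
s=[S(*p) for p in[(150,100),(165,155),(180,205),(190,216),(250,200),(310,182),(160,84),(220,68),(285,54)]]
for o in({'top':t},{'side':s},{'top':t,'side':s}):
    r=fitcap(o,[.45,.15,0.]);print(np.round(r.x,4),np.round(r.fun,1))
E
```

```text
{'F+t': array([0.6126, 0.0293]), 'F-t': array([0.4526, 0.0235]), 'R+t': array([ 0.6131, -0.0203]), 'R-t': array([ 0.4527, -0.0261]), 'F+s': array([0.6118, 0.0266]), 'F-s': array([0.4553, 0.0225]), 'R+s': array([ 0.6151, -0.023 ]), 'R-s': array([ 0.4559, -0.0283])}
[0.527  0.1773 0.0278] [0.2 0.  0.4 0.2 0.1 0.3 0. ]
[0.5281 0.1772 0.0499] [-0.3  0.4 -0.1 -0.4 -0.6 -0.2 -0.4 -0.7 -0.1]
[0.5277 0.1773 0.0374] [ 0.3 -0.   0.2  0.   0.2  0.5 -0.3 -0.3  0.4  0.2 -0.6 -0.6 -0.  -0.2
 -0.7 -0.2]
```

The dark-blue can is confirmed. It is at world (0.528, 0.177), axis angle 0.037 rad. The cradle is centred near (0.533, 0.001) at 0.033 rad, so the can lies at about x=-0.176, y=0.000 in the cradle frame. Next I turn the tool so that its +x is the rolling direction, then fly behind the can.

```bash
python3 -m handwheel '[[0,0,0,-10.1,0.52],[0,0,0,-10.1,0.52],[0,0,0,-10.1,0.52],[0,0,0,-10.1,0.52],[0,0,0,-10.1,0.52],[0,0,0,-10.1,0.52],[0,0,0,-10.1,0.52],[0,0,0,0,0.52]]'
python3 -m handwheel '[[-5.5,-2.2,0,0,0.52],[-5.5,-2.2,0,0,0.52],[-5.5,-2.2,0,0,0.52],[-5.5,-2.2,0,0,0.52],[-5.5,-2.2,0,0,0.52],[-5.5,-2.2,0,0,0.52],[-5.5,-2.2,0,0,0.52],[-5.5,-2.2,0,0,0.52],[-5.5,-2.2,0,0,0.52],[0,0,0,0,0.52]]'
```

```text
time_s: 1.1
tcp_pos: [0.2276, -0.5818, 0.2917]
ee_rot: [[0.034, -0.999, -0.0], [-0.999, -0.034, 0.001], [-0.001, 0.0, -1.0]]
wrist_force: [-0.2, 1.4, -0.2]
gripper_width: 0.521
time_s: 2.35
tcp_pos: [0.4088, -0.0771, 0.2924]
ee_rot: [[0.04, -0.999, 0.001], [-0.999, -0.04, 0.0], [-0.0, -0.001, -1.0]]
wrist_force: [-0.2, -0.7, -0.9]
gripper_width: 0.519
```

```bash
python3 -m handwheel '[[-5.5,-2.15,0,0,0.52],[-5.5,-2.15,0,0,0.52],[-5.5,-2.15,0,0,0.52],[-5.5,-2.15,0,0,0.52],[-5.5,-2.15,0,0,0.52],[-5.2,-2.15,0,0,0.52],[0,0,5,0,0.52],[0,0,5,0,0.52],[0,0,0,0,0.52],[0,0,0,0,0.52]]'
python3 - <<'E'
from h import *
cv2.imwrite('pics/a.png',cv2.resize(np.hstack([cams.capture('side')[60:340,150:400,::-1],cams.capture('top')[60:340,150:400,::-1]]),None,fx=1.6,fy=1.6))
E
```

```text
time_s: 3.6
tcp_pos: [0.5262, 0.2511, 0.1941]
ee_rot: [[0.035, -0.999, 0.003], [-0.999, -0.035, 0.001], [-0.001, -0.003, -1.0]]
wrist_force: [-0.0, -0.5, 0.5]
gripper_width: 0.519
```

View pics/a.png

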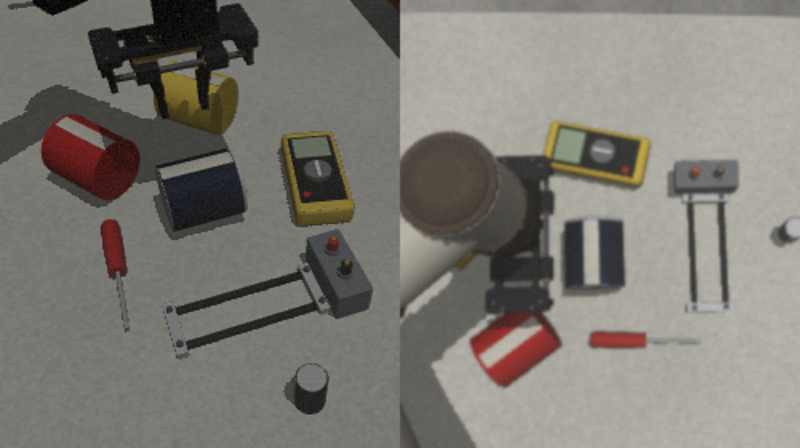

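The hand stands behind the can, lined up with it and above the red and yellow cans. I lower it to a tip height of about 26 mm and start pushing gently.

```bash
python3 -m handwheel '[[0,0,3,0,0.52],[0,0,3,0,0.52],[0,0,2.6,0,0.52],[0,0,1,0,0.52],[0,0,0,0,0.52],[0,0,0,0,0.52]]'
python3 -m handwheel '[[0.5,0,0,0,0.52],[0.5,0,0,0,0.52],[0.4,0,0,0,0.52],[0.4,0,0,0,0.52],[0.4,0,0,0,0.52],[0.4,0,0,0,0.52],[0.4,0,0,0,0.52],[0.4,0,0,0,0.52],[0.4,0,0,0,0.52],[0.4,0,0,0,0.52]]'
```

```text
time_s: 4.45
tcp_pos: [0.5257, 0.2518, 0.0979]
ee_rot: [[0.036, -0.999, 0.002], [-0.999, -0.036, 0.002], [-0.002, -0.003, -1.0]]
wrist_force: [0.0, -0.9, 0.0]
gripper_width: 0.519
time_s: 5.7
tcp_pos: [0.5264, 0.2089, 0.0962]
ee_rot: [[0.036, -0.999, -0.0], [-0.999, -0.036, -0.0], [0.0, 0.0, -1.0]]
wrist_force: [1.0, 1.0, 0.4]
gripper_width: 0.521
```

```bash
python3 -m handwheel '[[0.4,0,0,0,0.52],[0.4,0,0,0,0.52],[0.4,0,0,0,0.52],[0.4,0,0,0,0.52],[0.4,0,0,0,0.52],[0.4,0,0,0,0.52],[0.4,0,0,0,0.52],[0.4,0,0,0,0.52],[0.4,0,0,0,0.52],[0.4,0,0,0,0.52]]'
python3 -m handwheel '[[0.4,0,0,0,0.52],[0.4,0,0,0,0.52],[0.4,0,0,0,0.52],[0.4,0,0,0,0.52],[0.4,0,0,0,0.52],[0.4,0,0,0,0.52],[0.4,0,0,0,0.52],[0.4,0,0,0,0.52],[0.3,0,0,0,0.52],[0.3,0,0,0,0.52]]'
python3 - <<'E'
from h import *
cv2.imwrite('pics/b.png',cv2.convertScaleAbs(cv2.resize(np.hstack([cams.capture('side')[120:320,200:390,::-1],cams.capture('top')[120:320,230:420,::-1]]),None,fx=2.1,fy=2.1,interpolation=cv2.INTER_CUBIC),alpha=1.4,beta=20))
E
```

```text
time_s: 6.95
tcp_pos: [0.5279, 0.169, 0.0963]
ee_rot: [[0.036, -0.999, 0.0], [-0.999, -0.036, 0.0], [-0.0, -0.0, -1.0]]
wrist_force: [0.9, 0.4, 0.6]
gripper_width: 0.52
time_s: 8.2
tcp_pos: [0.5292, 0.131, 0.0962]
ee_rot: [[0.036, -0.999, -0.0], [-0.999, -0.036, -0.0], [0.0, 0.0, -1.0]]
wrist_force: [-0.0, -0.0, 0.2]
gripper_width: 0.523
```

View pics/b.png

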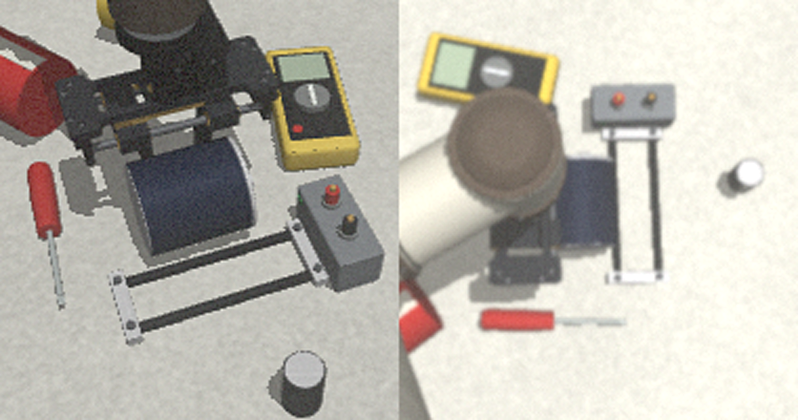

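The can lies parallel to the rods with its front edge almost at the front rod. I continue in small steps until it touches.

```bash
python3 -m handwheel '[[0.3,0,0,0,0.52],[0.3,0,0,0,0.52],[0.3,0,0,0,0.52],[0.3,0,0,0,0.52],[0.3,0,0,0,0.52],[0.2,0,0,0,0.52],[0,0,0,0,0.52]]'
python3 -m handwheel '[[0.1,0,0,0,0.52],[0.1,0,0,0,0.52],[0.1,0,0,0,0.52],[0,0,0,0,0.52]]'
```

```text
time_s: 9.18
tcp_pos: [0.5298, 0.1142, 0.0963]
ee_rot: [[0.036, -0.999, -0.0], [-0.999, -0.036, 0.0], [-0.0, 0.0, -1.0]]
wrist_force: [0.9, 0.4, 0.3]
gripper_width: 0.521
time_s: 9.68
tcp_pos: [0.5305, 0.1129, 0.0967]
ee_rot: [[0.036, -0.999, 0.002], [-0.999, -0.036, 0.003], [-0.002, -0.002, -1.0]]
wrist_force: [-2.6, 7.6, 1.4]
gripper_width: 0.521
```

Contact with the rod is at tcp y≈0.1135, with about 8 N squaring the can. I back off slightly, go lower for lift room, and re-approach while watching for the gripper body touching.

```bash
python3 -m handwheel '[[-0.5,0,0,0,0.52],[-0.3,0,0,0,0.52],[0,0,0.5,0,0.52],[0,0,0.4,0,0.52],[0,0,0,0,0.52],[0.3,0,0,0,0.52],[0,0,0,0,0.52]]'
python3 -m handwheel '[[0.2,0,0,0,0.52],[0.1,0,0,0,0.52],[0,0,0,0,0.52]]'
```

```text
time_s: 10.55
tcp_pos: [0.5298, 0.116, 0.0874]
ee_rot: [[0.036, -0.999, 0.0], [-0.999, -0.036, 0.0], [-0.0, -0.0, -1.0]]
wrist_force: [-0.1, 0.9, 0.5]
gripper_width: 0.518
time_s: 10.92
tcp_pos: [0.5299, 0.1133, 0.0873]
ee_rot: [[0.036, -0.999, 0.0], [-0.999, -0.036, 0.0], [-0.0, -0.0, -1.0]]
wrist_force: [0.0, 1.2, 0.2]
gripper_width: 0.518
```

No body contact. Now the rising push: about 2:1 up to forward at first.

```bash
python3 -m handwheel '[[0.15,0,-0.1,0,0.52],[0.1,0,-0.22,0,0.52],[0.1,0,-0.22,0,0.52],[0.1,0,-0.2,0,0.52]]'
python3 -m handwheel '[[0.1,0,-0.2,0,0.52],[0.1,0,-0.2,0,0.52],[0.1,0,-0.18,0,0.52]]'
```

```text
time_s: 11.42
tcp_pos: [0.5302, 0.1092, 0.0949]
ee_rot: [[0.036, -0.999, 0.001], [-0.999, -0.036, 0.001], [-0.001, -0.001, -1.0]]
wrist_force: [-1.2, 4.9, 0.3]
gripper_width: 0.519
time_s: 11.8
tcp_pos: [0.5303, 0.1058, 0.1007]
ee_rot: [[0.036, -0.999, 0.0], [-0.999, -0.036, 0.0], [-0.0, -0.0, -1.0]]
wrist_force: [-1.2, 3.8, 0.5]
gripper_width: 0.517
```

```bash
python3 -m handwheel '[[0.1,0,-0.17,0,0.52],[0.1,0,-0.16,0,0.52],[0.1,0,-0.15,0,0.52],[0.1,0,-0.15,0,0.52],[0.1,0,-0.14,0,0.52]]'
python3 - <<'E'
from h import *
cv2.imwrite('pics/c.png',cv2.convertScaleAbs(cv2.resize(cams.capture('side')[120:320,200:390,::-1],None,fx=2.8,fy=2.8,interpolation=cv2.INTER_CUBIC),alpha=1.4,beta=20))
E
```

```text
time_s: 12.42
tcp_pos: [0.5304, 0.1008, 0.1083]
ee_rot: [[0.036, -0.999, 0.0], [-0.999, -0.036, 0.0], [-0.0, -0.0, -1.0]]
wrist_force: [0.2, 4.5, 0.9]
gripper_width: 0.52
```

View pics/c.png

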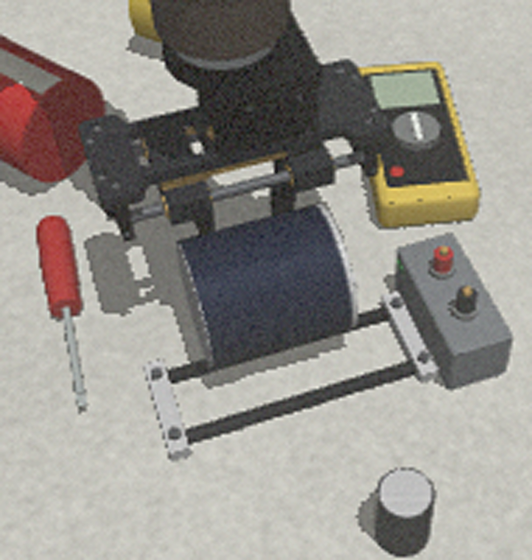

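It is climbing evenly and parallel (bottom edge about (215,360)–(350,325) over the front rod), with about 5 N. I continue.

```bash
python3 -m handwheel '[[0.1,0,-0.14,0,0.52],[0.1,0,-0.13,0,0.52],[0.1,0,-0.13,0,0.52],[0.1,0,-0.13,0,0.52],[0.1,0,-0.12,0,0.52],[0.1,0,-0.12,0,0.52]]'
python3 -m handwheel '[[0.1,0,-0.12,0,0.52],[0.1,0,-0.12,0,0.52],[0.1,0,-0.11,0,0.52],[0.1,0,-0.11,0,0.52]]'
```

```text
time_s: 13.22
tcp_pos: [0.5306, 0.0949, 0.1162]
ee_rot: [[0.036, -0.999, 0.0], [-0.999, -0.036, 0.0], [-0.0, -0.0, -1.0]]
wrist_force: [-0.7, 5.7, 2.8]
gripper_width: 0.521
time_s: 13.72
tcp_pos: [0.5308, 0.091, 0.1209]
ee_rot: [[0.036, -0.999, 0.001], [-0.999, -0.036, 0.0], [-0.0, -0.001, -1.0]]
wrist_force: [0.0, 6.0, 4.1]
gripper_width: 0.518
```

```bash
python3 -m handwheel '[[0.1,0,-0.13,0,0.52],[0.1,0,-0.13,0,0.52],[0.1,0,-0.12,0,0.52],[0.1,0,-0.12,0,0.52]]'
python3 -m handwheel '[[0.1,0,-0.1,0,0.52],[0.1,0,-0.1,0,0.52],[0.1,0,-0.1,0,0.52]]'
```

```text
time_s: 14.22
tcp_pos: [0.5304, 0.086, 0.1251]
ee_rot: [[0.036, -0.999, -0.001], [-0.999, -0.036, -0.001], [0.001, 0.002, -1.0]]
wrist_force: [0.2, 0.6, -0.4]
gripper_width: 0.516
time_s: 14.6
tcp_pos: [0.5306, 0.0834, 0.1283]
ee_rot: [[0.036, -0.999, -0.001], [-0.999, -0.036, -0.001], [0.001, 0.001, -1.0]]
wrist_force: [-0.2, 0.5, -0.5]
gripper_width: 0.52
```

The force has dropped to zero, so the can has tipped in. I retreat and look.

```bash
python3 -m handwheel '[[-1.5,0,0,0,0.52],[-3,0,0,0,0.52],[-2,0,-4,0,0.52],[-2,0,-5,0,0.52],[-3,0,-5,0,0.52],[-4,0,-2,0,0.52],[-4,0,0,0,0.52],[-4,0,0,0,0.52],[0,0,0,0,0.52],[0,0,0,0,0.52]]'
python3 - <<'E'
from h import *
a=cams.capture('side')[:,:,::-1];b=cams.capture('top')[:,:,::-1]
cv2.imwrite('pics/d.png',cv2.convertScaleAbs(cv2.resize(np.hstack([a[170:320,240:390],b[140:290,280:430]]),None,fx=2.6,fy=2.6,interpolation=cv2.INTER_CUBIC),alpha=1.4,beta=20))
E
```

```text
time_s: 15.85
tcp_pos: [0.522, 0.3189, 0.2881]
ee_rot: [[0.037, -0.999, -0.001], [-0.999, -0.037, -0.001], [0.001, 0.001, -1.0]]
wrist_force: [-0.9, -0.2, -0.0]
gripper_width: 0.519
```

View pics/d.png

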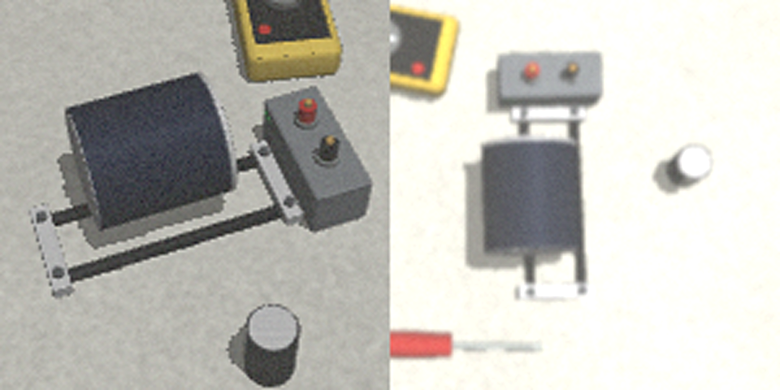

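In this view the can (top crop columns 483–582) may still be over the front rod (columns 523–530), not between the rods. I'll measure.

```bash
python3 - <<'E'
from h import *
A=lambda u,v:np.array([240+(u+.5)/2.6-.5,170+(v+.5)/2.6-.5]);B=lambda u,v:np.array([280+(u+.5-390)/2.6-.5,140+(v+.5)/2.6-.5])
t=[B(*p) for p in[(482,150),(483,195),(484,240),(580,150),(582,195),(581,235),(535,257)]]
s=[A(*p) for p in[(68,110),(82,160),(98,215),(110,228),(170,208),(225,192),(80,104),(130,89),(190,75)]]
for z in(.045,.048,.055):
  for o in({'top':t},{'side':s},{'top':t,'side':s}):
    r=fitcap(o,[.53,.02,.03],z);q=r.x-[.533,.001,.033];print(z,'cradle x %.4f y %.4f ang %.3f'%(.033*q[0]-q[1],q[0]+.033*q[1],q[2]),'rms %.2f'%np.sqrt(np.mean(r.fun**2)))
m=cams.capture('top').astype(float);import time
E
python3 -c "from station import sense;print(sense()['time_s'])"
```

```text
0.045 cradle x -0.0228 y -0.0027 ang -0.020 rms 0.45
0.045 cradle x -0.0331 y 0.0044 ang 0.006 rms 0.53
0.045 cradle x -0.0282 y 0.0025 ang -0.017 rms 2.04
0.048 cradle x -0.0231 y -0.0029 ang -0.020 rms 0.40
0.048 cradle x -0.0309 y 0.0042 ang 0.006 rms 0.47
0.048 cradle x -0.0271 y 0.0024 ang -0.015 rms 1.62
0.055 cradle x -0.0236 y -0.0034 ang -0.020 rms 0.30
0.055 cradle x -0.0256 y 0.0035 ang 0.006 rms 0.43
0.055 cradle x -0.0245 y 0.0021 ang -0.011 rms 0.82
16.0
```

The z=0.055 fit agrees between both cameras: x≈-0.0245, angle ≈-0.01. The can is balanced on top of the front rod and needs a gentle nudge. I go back in behind it.

```bash
python3 -m handwheel '[[4,0,0,0,0.52],[4,0,0,0,0.52],[4,0,0,0,0.52],[4,0,2.3,0,0.52],[2,0,5,0,0.52],[1,0,5,0,0.52],[1,0,5,0,0.52],[1,0,0,0,0.52],[0.6,0,0,0,0.52],[0,0,0,0,0.52]]'
python3 -m handwheel '[[0.3,0,0,0,0.52],[0.2,0,0,0,0.52],[0.2,0,0,0,0.52],[0.15,0,0,0,0.52],[0,0,0,0,0.52]]'
```

```text
time_s: 17.25
tcp_pos: [0.5316, 0.1029, 0.118]
ee_rot: [[0.036, -0.999, 0.005], [-0.999, -0.035, 0.002], [-0.002, -0.005, -1.0]]
wrist_force: [-0.2, 0.3, -0.1]
gripper_width: 0.518
time_s: 17.88
tcp_pos: [0.5305, 0.0942, 0.1154]
ee_rot: [[0.036, -0.999, -0.0], [-0.999, -0.036, -0.0], [0.0, 0.0, -1.0]]
wrist_force: [0.6, 0.3, 0.6]
gripper_width: 0.52
```

```bash
python3 -m handwheel '[[0.2,0,0,0,0.52],[0.2,0,0,0,0.52],[0.2,0,0,0,0.52],[0.15,0,0,0,0.52],[0.1,0,0,0,0.52],[0,0,0,0,0.52]]'
python3 -m handwheel '[[0.1,0,-0.1,0,0.52],[0.1,0,-0.1,0,0.52],[0.1,0,-0.1,0,0.52]]'
python3 -m handwheel '[[0.1,0,-0.1,0,0.52],[0.1,0,-0.1,0,0.52],[0.1,0,-0.1,0,0.52]]'
```

```text
time_s: 18.62
tcp_pos: [0.5309, 0.0857, 0.1155]
ee_rot: [[0.036, -0.999, 0.0], [-0.999, -0.036, 0.0], [-0.0, -0.0, -1.0]]
wrist_force: [0.4, 0.6, -0.1]
gripper_width: 0.523
time_s: 19.0
tcp_pos: [0.531, 0.0828, 0.1186]
ee_rot: [[0.036, -0.999, 0.0], [-0.999, -0.036, 0.0], [-0.0, -0.0, -1.0]]
wrist_force: [-0.2, -0.1, 0.2]
gripper_width: 0.521
time_s: 19.38
tcp_pos: [0.531, 0.0797, 0.1215]
ee_rot: [[0.036, -0.999, -0.0], [-0.999, -0.036, -0.0], [0.0, 0.0, -1.0]]
wrist_force: [0.8, 0.8, 0.4]
gripper_width: 0.519
```

```bash
python3 -m handwheel '[[0.1,0,-0.1,0,0.52],[0.1,0,-0.1,0,0.52],[0.1,0,-0.1,0,0.52]]'
python3 -m handwheel '[[0.1,0,-0.05,0,0.52],[0.1,0,-0.05,0,0.52],[0.1,0,-0.05,0,0.52],[0,0,0,0,0.52]]'
python3 - <<'E'
from h import *
cv2.imwrite('pics/e.png',cv2.convertScaleAbs(cv2.resize(cams.capture('side')[150:320,220:390,::-1],None,fx=3,fy=3,interpolation=cv2.INTER_CUBIC),alpha=1.4,beta=20))
E
```

```text
time_s: 19.75
tcp_pos: [0.5312, 0.0767, 0.1245]
ee_rot: [[0.036, -0.999, 0.0], [-0.999, -0.036, 0.0], [-0.0, -0.0, -1.0]]
wrist_force: [-0.1, -0.6, 0.7]
gripper_width: 0.521
time_s: 20.25
tcp_pos: [0.5313, 0.0737, 0.126]
ee_rot: [[0.036, -0.999, 0.0], [-0.999, -0.036, -0.0], [0.0, -0.0, -1.0]]
wrist_force: [0.5, -0.3, 0.0]
gripper_width: 0.523
```

View pics/e.png

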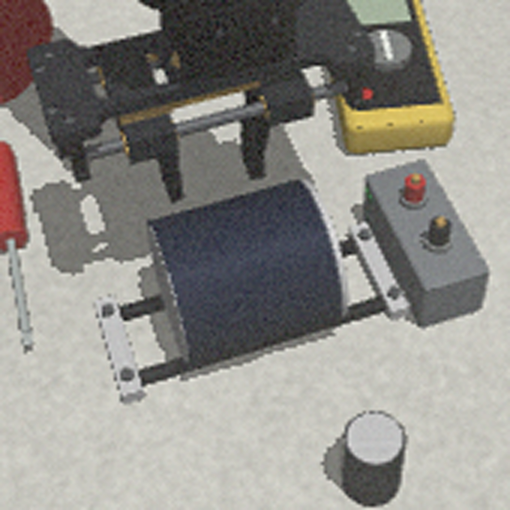

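The can now lies between the two rods, its front-bottom edge at the rear rod (190,362)–(345,318), and the fingers are clear behind it. I retreat and verify by measurement.

```bash
python3 -m handwheel '[[-2,0,0,0,0.52],[-3,0,0,0,0.52],[-2,0,-4,0,0.52],[-2,0,-5,0,0.52],[-3,0,-5,0,0.52],[-4,0,0,0,0.52],[-4,0,0,0,0.52],[-4,0,0,0,0.52],[0,0,0,0,0.52],[0,0,0,0,0.52]]'
python3 - <<'E'
from h import *
a=cams.capture('side')[:,:,::-1];b=cams.capture('top')[:,:,::-1]
cv2.imwrite('pics/f.png',cv2.convertScaleAbs(cv2.resize(np.hstack([a[170:320,240:390],b[140:290,280:430]]),None,fx=2.6,fy=2.6,interpolation=cv2.INTER_CUBIC),alpha=1.4,beta=20))
E
python3 -m handwheel '[[0,0,0,0,0.52],[0,0,0,0,0.52],[0,0,0,0,0.52],[0,0,0,0,0.52],[0,0,0,0,0.52],[0,0,0,0,0.52],[0,0,0,0,0.52],[0,0,0,0,0.52]]'
python3 - <<'E'
from h import *
a=cams.capture('side')[:,:,::-1];b=cams.capture('top')[:,:,::-1]
p=cv2.imread('pics/f.png');c=cv2.convertScaleAbs(cv2.resize(np.hstack([a[170:320,240:390],b[140:290,280:430]]),None,fx=2.6,fy=2.6,interpolation=cv2.INTER_CUBIC),alpha=1.4,beta=20)
d=cv2.GaussianBlur(cv2.absdiff(p,c),(9,9),0);print('still diff',d.max(),d.mean())
o=cv2.imread('pics/top0.png')
for n,(r0,r1,c0,c1) in{'meter':(130,185,235,310),'small':(190,220,380,410),'driver':(262,282,265,342)}.items():
    print(n,cv2.phaseCorrelate(*[cv2.GaussianBlur(cv2.cvtColor(i[r0:r1,c0:c1],6),(3,3),0).astype(np.float32) for i in(o,b)]))
E
```

```text
time_s: 21.55
tcp_pos: [0.5221, 0.314, 0.2656]
ee_rot: [[0.037, -0.999, -0.001], [-0.999, -0.037, -0.001], [0.001, 0.001, -1.0]]
wrist_force: [0.0, 0.1, 0.6]
gripper_width: 0.518
time_s: 22.65
tcp_pos: [0.5226, 0.3137, 0.2659]
ee_rot: [[0.036, -0.999, -0.0], [-0.999, -0.036, -0.0], [0.0, 0.0, -1.0]]
wrist_force: [-0.2, 0.0, 0.0]
gripper_width: 0.516
still diff 15 2.066827744904668
meter ((0.4638645252386695, 0.0013493623125491183), 1.0408264651828343)
small ((0.05183838025726217, 0.08322733834836171), 1.0874788395563761)
driver ((0.061178626826631444, 0.1335902991518889), 1.0627394014596938)
```

View pics/f.png

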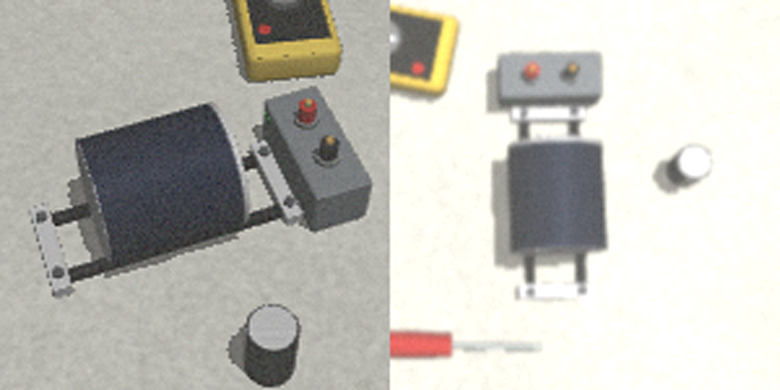

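The can sits between the rods (top crop columns 510–606) and both rods show at its ends. One fit, then I hand in.

Run:
```python
from h import *
from station import job,sense
A=lambda u,v:np.array([240+(u+.5)/2.6-.5,170+(v+.5)/2.6-.5]);B=lambda u,v:np.array([280+(u+.5-390)/2.6-.5,140+(v+.5)/2.6-.5])
t=[B(*p) for p in[(509,150),(510,195),(510,240),(604,150),(606,195),(606,240),(555,254)]]
s=[A(*p) for p in[(79,148),(94,200),(108,250),(118,262),(180,245),(238,227),(90,134),(150,118),(205,104)]]
ok=True
for o in({'top':t},{'side':s},{'top':t,'side':s}):
    r=fitcap(o,[.53,.0,.03],.048);q=r.x-[.533,.001,.033];x=.033*q[0]-q[1]
    print('cradle x %.4f y %.4f ang %.3f'%(x,q[0]+.033*q[1],q[2]),'rms %.2f'%np.sqrt(np.mean(r.fun**2)));ok&=abs(x)<.008
if ok: job.finish_job();print('handed in',sense()['time_s'])
```

```text
cradle x 0.0009 y -0.0006 ang -0.026 rms 0.17
cradle x -0.0001 y 0.0030 ang -0.014 rms 0.45
cradle x 0.0004 y 0.0023 ang -0.021 rms 0.52
the job is handed in; nothing more can be done
the job is handed in; nothing more can be done
```

The big dark-blue capacitor is lying in the test cradle between the two rods, and the job is handed in at about 23 s of the 48 s allowed. No verdict is reported.

- **What I did:** I rolled the can along the bench to the front rod and squared it there with about 8 N. I then took it over with a rising push; readings never exceeded about 8 N. On the first try it stopped balanced on top of the front rod. I noticed this after backing off, went back in, and a gentle nudge seated it.
- **Can's position:** The last fit of both camera views, assuming a height of 48 mm, puts it at x about 0.4 mm and y about 2 mm from the cradle's middle. Its axis is off by about 0.02 rad, and the two cameras agree within about 4 mm and 0.01 rad.
- **At rest and clear:** Two pictures 1 s apart differed only at about noise level. The hand is well clear with no wrist force.
- **Bystanders:** The small capacitor and the screwdriver shifted by less than 0.2 pixels in the top view. The multimeter reads 0.46 pixels (about 1 mm), probably from shadow or noise.

I did not check directly that the can turned more than 1 rad before the front rod. It rolled about 120 mm, and the white stripe had gone from the top by the time it neared the rod.

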